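# Load the welding nest with a housing from the lidded tub

### The arm

A 7-joint arm with a two-finger parallel gripper is mounted at the origin on the work surface. World frame = base frame: x ahead of the robot, y to its left, z up, the work surface at z = 0. Lengths are in mm, angles in rad, forces in N, time in s.
With the tool pointing down it reaches from about 400 to 850 mm from the base axis. Payload 4.4 kg.
Tool frame: the origin (TCP) lies midway between the tips of the shut fingers; the grasp point (between the pads) lies 19 mm behind it; z points along the fingers, y is the line along which they close (so a half turn about z gives the same grasp; the last joint's range is limited). The gripper opens to 94 mm and grips with 3 to 60 N. Pads are 16 mm wide; open, the fingers measure 119 mm over their backs; the gripper's body (75 mm by 177 mm) begins 78 mm behind the grasp point.
Start: joints at [1.098, 0.628, 0.038, 1.517, -0.027, 0.996, -0.02], TCP at [257.217, -596.957, 184.778] pointing down, gripper open.
Joint ranges: [-3.06, 3.06], [-0.37, 2.12], [-1.25, 1.32], [0.18, 2.47], [-1.1, 4.24], [0.23, 1.98], [-2.94, 2.94]. Speed limits (rad/s): [2.57, 2.57, 3.14, 3.14, 3.14, 3.14, 3.14].

### API

Orientations are given as a unit quaternion [w, x, y, z].
In Python, from workcell import * gives the robot as it stands. The module is installed in compiled form; this text tells all that it offers.
- The arm moves only by the tool jog_arm, never from a script. Its arguments are lists of equal length, an entry for each row: "xyz": the shift along the world's x, y, z normalised to -1 to 1, where 1 is 0.25 m, a list of three; "angular": the turn, a rotation vector about the world's x, y, z normalised to -1 to 1, where 1 is 180 degrees, a list of three; "jaw": the opening, from 0 (shut) to 1 (fully open). A call has 1 to 8 rows; each row is the pose to reach, as a shift and turn from the pose commanded when the call began, turning the shorter way round; what a row does not reach only later rows make up. A row lasts 1/12 s, in which the tool goes at most 41.7 mm and 7.16 degrees, less where a joint would pass 70% of its speed; a pose out of reach is approached as far as the arm can. A call with a number of a shift or a turn outside -1 to 1 is refused whole. A call with a gripper value outside its range is refused whole. The fingers move at their own pace and stop on an object; "squeeze" is the grip in N (left out, the last holds). Time passes only in rows, so rows that repeat a pose let the fingers close. It gives the time, the measured TCP pose, the force, the opening and the grip force at its end, in the units of the state.
- sense(): the state, without advancing time (a new reading comes with each control period).
- snapshot(name): name is "side" or "top"; returns (picture, depth): 480x640x3 uint8, red, green, blue; 480x640 float32, mm along the optical axis (not along the pixel's ray), 0 where there is no reading.
- camera_info(name): a dict with "camera_matrix" (3x3 intrinsics, pixels), "R" (3x3) and "t" (3): a world point X has camera coordinates R X + t. Camera axes: x right, y down, z forward; pixel columns grow to the right and rows downward; lengths in mm; the calibration is good to about 2 mm. A picture is of the moment at which its call begins. camera_info takes no time and is no camera call.
- close_job(): hands the job in; it is judged then, once.
Trained networks look in the newest picture that a camera, given by its name, has taken for a name from the list of things; names that differ only in an ending like _2 or _b are one class to them, and where a whole thing is asked for, a point or a joint stands for the part that bears it (a point fixed in the world has none). Each returns a list of dicts, best first, with "score" (0 to 1); they miss things now and then, are a little off and sometimes report something else, mostly with a low value. They report only what shows in the picture. A call takes as long as a camera call.
- spot_in(camera, thing): "position" ([x, y, z] in mm, in world coordinates, good to about 4 mm: the middle of the surface that is visible of it).
- silhouettes(camera, thing): "region" (480x640 bool, what is visible of it).
- tip_of(camera, thing): "position" ([x, y, z] in mm, in world coordinates, good to about 4 mm: a listed point, or the origin of a listed thing).
The state is a dict: "time_s": time; "qpos": joint angles; "dq": joint speeds; "joint_torque": joint torques, N m; "tool_pos": TCP position; "orientation": TCP orientation; "contact_force": force on the tool from outside, world axes, zero at the start; "wrist_torque": the same for the moment, N m; "width": finger opening in mm; "gripper_force": force on a finger pad.
Only numpy, scipy, OpenCV 4.12 (cv2) and the standard library are available. Lean on these libraries where they do the work, as an engineer would, in place of code of your own. Each camera call takes 0.05 s, during which the arm holds its last target. There are 200 camera calls.

### The job

Take hold of the fin on the blue tub's loose lid, tip that side up so the opposite edge comes out from under the tub's retaining lip, and lay the lid flat on the black rubber mat, fin up. Then take the white housing out of the tub and seat it fully home in the pocket of the sloped welding nest, flanged open rim down and closed face with the round port up, and let go. Leave the crate, the spare steel horn and the screwdriver where they are.

Things in the scene. Friction and masses are not known exactly. Their poses are not given: they have to be found in the camera images.
- tub: Fixed blue open tub, 150 (x) x 160 (y) x 120 high, walls 5; origin at centre of underside, z up. A lip on its -x wall covers the lid's edge from tub x -75 to -52, underside 131 and top 137 above the table. A rack inside holds the housing leaning back 25 degrees from upright toward -x, closed face toward +x and a little up, 43 mm free on either side in y.
- lid: Loose grey lid, 0.16 kg, axes as tub. Plate 5 thick, 164 in y, x -66 to +78; origin on plate's underside, which rests on the tub rim. Skirts 18 deep hang below it just inside the +x and both y walls; set down, it stands on them. Its -x edge is 14 mm under the lip: to free it, tip the +x side up 10 to 20 degrees about the -x edge and draw it 16 mm or more to +x.
- lid_fin (a point): Top centre of the lid's upright fin, 45 mm to +x of the lid's origin. The fin is 12 mm thick (lid y), 50 mm long (lid x), 36 mm high above the plate; point 41 mm above the lid's origin. Axes as the lid.
- housing: White cup-shaped cartridge housing, 80 (own x) x 56 (own y) x 50 deep (own z), 0.09 kg. Origin at centre of its open rim plane; own +z points from open rim to closed face. A flange 88 x 64 x 4 surrounds the rim (own z 0 to 4). Starts in the tub's rack, own -x end uppermost; can be gripped across the 56 mm width.
- housing_face (a point): Centre of the housing's closed face, 50 mm from the rim plane along own +z; a round port 36 mm wide, 4 mm high with a black disc stands on it.
- nest: Fixed nest unit: steel base plate 160 (x) x 130 (y) x 12 thick, origin on the table beneath the pocket plate, z up. It carries the sloped pocket plate and, swung down beside it at x = 65 to 180, y = 45 to 125, a black weld handpiece lying level, up to 75 mm high.
- nest_plate: The grey pocket plate, 124 (own x) x 100 (own y) x 14 thick, sloped 35 degrees: own z is its outward normal, leaning toward nest +x; own +x runs down the slope. Origin at the centre of its underside, 60 mm above the table.
- pocket (a point): Centre of the floor of the rectangular pocket in the plate's top, 92 (own x) x 68 (own y), 6 deep with 2 mm chamfered mouth; axes as nest_plate. The housing's flange fits in it with 2 mm play all round, either way round end for end; a seated housing has its origin within the play of this point and own z along the plate's z.
- mat: Flat black rubber mat, 200 (x) x 210 (y) x 4 thick, fixed on the table; origin at the centre of its underside.
- crate: Bystander: small blue open crate 120 x 160 x 70 high beyond the work; origin at centre of underside.
- spare_horn: Bystander: steel stepped cylinder 44 wide, 85 high, standing; origin at centre of underside.
- screwdriver: Bystander: screwdriver 170 long lying between robot and tub; origin near its middle, on the underside.

How it is judged (in metres and radians):
On the way, in this order (a step that is already met when the one before it is completed fails the run):
1. the lid is tipped up by more than 0.1 rad (angle between lid's own z axis and vertical above 0.1 rad), for 0.05 s.
2. the lid lies flat on the mat, fin up, let go (x of lid in the frame of mat between -0.06 and 0.06 m and y of lid in the frame of mat between -0.06 and 0.06 m and z of lid in the frame of mat between 0.016 and 0.028 m and angle between lid's own z axis and vertical below 0.1 rad and contact force between the fingers and lid below 0.2 N), for 0.2 s.
3. the housing is lifted clear of the tub ((z of housing in the frame of tub above 0.14 m or horizontal distance between housing and tub above 0.15 m)), for 0.1 s.
At the end, for the whole second after the job is handed in: Housing in the pocket rim down, closed face out: within 5 mm of its centre, 3 mm of its floor, 0.08 rad of square. Lid fin up on its skirts on the mat, level to 0.1 rad, origin within 60 mm of the mat centre in its x and y. Both at rest; bystanders moved under 30 mm, horn standing (x of housing in the frame of pocket between -0.005 and 0.005 m and y of housing in the frame of pocket between -0.005 and 0.005 m and z of housing in the frame of pocket between -0.003 and 0.003 m and z of housing_face in the frame of pocket above 0.046 m and angle between the z axis of housing and the z axis of nest_plate, either way round below 0.08 rad and x of lid in the frame of mat between -0.06 and 0.06 m and y of lid in the frame of mat between -0.06 and 0.06 m and z of lid in the frame of mat between 0.016 and 0.028 m and angle between lid's own z axis and vertical below 0.1 rad and linear speed of each of housing, lid below 0.02 m/s); the robot touches nothing.
It fails at once if a bystander is moved more than 30 mm (distance of any of crate, spare_horn, screwdriver from where it was at the start of the episode above 0.03 m).
It fails at once if the spare horn is tipped over (angle between spare_horn's own z axis and vertical above 0.5 rad).
It also fails if it takes over 70 s, if anything falls off the work surface, if the arm or the gripper's body presses on something with over 40 N, if the wrist force passes 120 N, or if a joint passes its speed limit or range.

## Working session

There is one attempt and no reset: what is moved stays moved. The work goes in short steps, Python scripts to look and compute and a tool call to move; the robot and the scene stay as the last step left them, time stands still between calls to the robot, and variables do not carry over. Pictures are saved under pics/ and viewed, at most 10 in all, crops included, and the job is handed in when it is done.

Besides the shell and the picture viewer there is one more tool, called after ">>>" as name(argument=value, ...) on one line, values as JSON. jog_arm: Moves the arm, as the interface text tells. Its arguments: {"type":"object","properties":{"xyz":{"type":"array"},"angular":{"type":"array"},"jaw":{"type":"array"},"squeeze":{"type":"number"}},"required":["xyz","angular","jaw"]}

```bash
mkdir -p pics
cat > h.py <<'E'
from workcell import *
import numpy as np, cv2
from scipy.spatial.transform import Rotation as Rn
def cam(n):
    c=camera_info(n); return np.array(c["camera_matrix"]),np.array(c["R"]),np.array(c["t"])
def pts(n,d):
    K,R,t=cam(n); v,u=np.indices(d.shape); m=d>0
    P=np.stack([(u-K[0,2])/K[0,0]*d,(v-K[1,2])/K[1,1]*d,d],-1)
    W=(P-t)@R
    W[~m]=np.nan
    return W
def proj(n,X):
    K,R,t=cam(n); p=K@(R@np.array(X,float)+t); return p[:2]/p[2]
E
python3 - <<'E'
from h import *
s=sense(); print(s)
for n in("side","top"):
    p,d=snapshot(n); cv2.imwrite(f"pics/{n}0.png",p[:,:,::-1]); np.save(f"{n}0.npy",d)
    K,R,t=cam(n); print(n,-R.T@t,R[2],K[0,0])
    for th in ["tub","lid","lid_fin","housing","housing_face","nest","nest_plate","pocket","mat","crate","spare_horn","screwdriver"]:
        r=tip_of(n,th); print(th,[(np.round(x["position"]).tolist(),round(x["score"],2)) for x in r[:2]])
print(sense()["time_s"])
E
```

```text
{'time_s': 0.0, 'qpos': array([ 1.09820593,  0.6293117 ,  0.03841373,  1.51832554, -0.02700003,
        0.99630926, -0.01999969]), 'dq': array([ 9.89914215e-05,  1.52096644e-03,  1.28692297e-04, -3.33692905e-04,
        4.13704550e-04, -6.04463805e-04,  5.89170995e-04]), 'joint_torque': array([-6.25311095e-04, -5.49717236e+01,  1.14302952e+00, -1.86628979e+01,
       -5.22235874e-02,  2.36294145e-02,  1.52527596e-04]), 'tool_pos': array([ 256.95201236, -596.30701626,  183.88953527]), 'orientation': array([-8.99001217e-04,  9.79383562e-01,  2.02007411e-01, -1.87996762e-04]), 'contact_force': array([-0.43156851, -0.35130299,  0.4009153 ]), 'wrist_torque': array([-0.01058174, -0.05476996, -0.03434964]), 'gripper_force': 0.0, 'width': 94.35214763491516}
side [316.25948184 703.85476213 584.1129386 ] [ 0.32942299 -0.79157626 -0.51467224] 443.48920363361077
tub [([521.0, 20.0, -0.0], 0.94), ([568.0, 33.0, 164.0], 0.25)]
lid [([520.0, 22.0, 120.0], 0.92)]
lid_fin [([567.0, 33.0, 167.0], 0.72), ([392.0, -9.0, 3.0], 0.68)]
housing []
housing_face []
nest [([522.0, 311.0, -1.0], 0.86)]
nest_pla
[... 215 characters left out ...]
, -3.0], 0.57)]
spare_horn [([777.0, -105.0, 2.0], 0.61)]
screwdriver [([393.0, -8.0, -2.0], 0.68)]
top [ 550.31012894   12.54509995 1149.015022  ] [ 0.04901369 -0.01853531 -0.99862611] 523.1298031618942
tub [([525.0, 310.0, 64.0], 0.46)]
lid [([522.0, 24.0, 119.0], 0.62)]
lid_fin [([568.0, 34.0, 161.0], 0.85), ([479.0, -321.0, 2.0], 0.66)]
housing []
housing_face []
nest [([525.0, 307.0, 1.0], 0.56), ([566.0, 34.0, 164.0], 0.39)]
nest_plate [([526.0, 305.0, 62.0], 0.73)]
pocket [([526.0, 307.0, 67.0], 0.88), ([792.0, 79.0, 2.0], 0.22)]
mat [([482.0, -323.0, -1.0], 0.62)]
crate [([793.0, 77.0, 1.0], 0.86)]
spare_horn [([774.0, -102.0, 0.0], 0.66)]
screwdriver [([388.0, -7.0, -4.0], 0.6)]
1.3
```

View pics/top0.png

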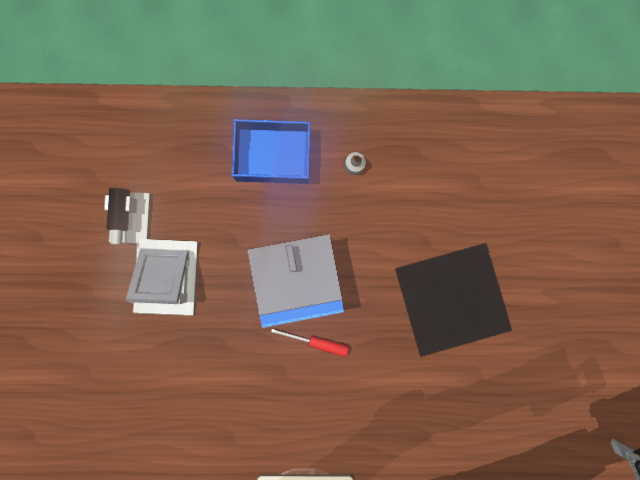

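View pics/side0.png

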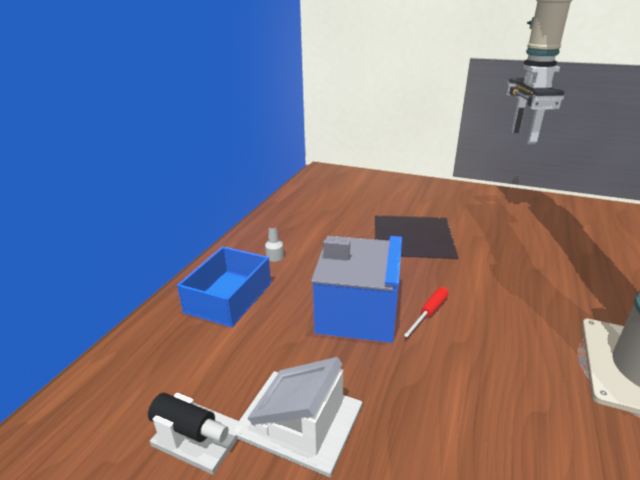

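Run:
```python
from h import *
for n in("side","top"):
    d=np.load(f"{n}0.npy"); W=pts(n,d)
    near=lambda c,r: (np.hypot(W[...,0]-c[0],W[...,1]-c[1])<r)
    # fin top
    m=near((568,34),60)&(W[...,2]>152)&(W[...,2]<175)
    q=W[m]; 
    if len(q)>20:
        r=cv2.minAreaRect(q[:,:2].astype(np.float32)); print(n,"fin",m.sum(),np.median(q[:,2]),r)
    m=near((522,24),130)&(W[...,2]>118)&(W[...,2]<131); q=W[m]
    print("lid",m.sum(),np.median(q[:,2]),cv2.minAreaRect(q[:,:2].astype(np.float32)))
    m=near((481,-323),170)&(W[...,2]>1.5)&(W[...,2]<10); q=W[m]
    print("mat",m.sum(),np.median(q[:,2]),cv2.minAreaRect(q[:,:2].astype(np.float32)))
    # plate plane fit
    m=near((530,307),75)&(W[...,2]>40)&(W[...,2]<130); q=W[m]
    best=0
    rng=np.random.default_rng(0)
    for k in range(400):
        a=q[rng.choice(len(q),3,0)]; nn=np.cross(a[1]-a[0],a[2]-a[0]); l=np.linalg.norm(nn)
        if l<200: continue
        nn/=l; e=abs((q-a[0])@nn)<1.5
        if e.sum()>best: best=e.sum(); E=e
    f=q[E]; c=f.mean(0); nn=np.linalg.svd(f-c,full_matrices=False)[2][2]; nn*=np.sign(nn[2])
    print("plate",len(q),best,c,nn,"tilt",np.degrees(np.arccos(nn[2])),"az",np.degrees(np.arctan2(nn[1],nn[0])))
```

```text
side fin 179 158.58419877968367 ((562.31689453125, 31.6761531829834), (49.19083023071289, 15.769306182861328), 11.65572738647461)
lid 3035 124.38744837026755 ((520.651123046875, 22.332244873046875), (152.98500061035156, 168.69927978515625), 11.518637657165527)
mat 2669 3.5524173663091667 ((469.89532470703125, -333.96319580078125), (299.0317687988281, 325.90673828125), 58.95448303222656)
plate 4405 1351 [523.31856594 306.69213532  68.35571417] [ 0.57093751 -0.011751    0.82090942] tilt 34.824066421672434 az -1.1790921188306462
top fin 167 160.41711503442477 ((564.9335327148438, 32.17707824707031), (49.26816177368164, 11.950033187866211), 11.261134147644043)
lid 5437 124.99825718800204 ((529.3080444335938, 25.20899200439453), (138.4232940673828, 164.17515563964844), 11.433603286743164)
mat 10465 3.8797457110763314 ((480.2951354980469, -322.9978942871094), (337.7738952636719, 337.06719970703125), 37.331668853759766)
plate 2672 797 [523.72283051 312.71428638  72.01621433] [ 0.575828   -0.09689646  0.81180859] tilt 35.72698581372891 az -9.551862121668963
```

The top view shows the fin at (291,258), the lip along row 313, the mat around (453,300) and the pocket plate around (160,277). In the side view the fin is at (337,248) and the way to it is clear. I'm moving above the fin.

>>> jog_arm(xyz=[[0.44,0.9,0.26],[0.44,0.9,0.26],[0.44,0.9,0.26],[0.44,0.9,0.26],[0.44,0.9,0.26],[0.44,0.9,0.26],[0.44,0.9,0.26]], angular=[[0,0,-0.066],[0,0,-0.066],[0,0,-0.066],[0,0,-0.066],[0,0,-0.066],[0,0,-0.066],[0,0,-0.066]], jaw=[1,1,1,1,1,1,1], squeeze=50)

```text
time_s: 1.88
tool_pos: [371.9, -365.5, 251.5]
orientation: [-0.001, 0.995, 0.104, 0.002]
contact_force: [0.0, -0.2, 0.1]
width: 93.9
gripper_force: 0.0
```

>>> jog_arm(xyz=[[0.396,0.808,0],[0.396,0.808,0],[0.396,0.808,0],[0.396,0.808,0],[0.396,0.808,0],[0.396,0.808,0]], angular=[[0,0,0],[0,0,0],[0,0,0],[0,0,0],[0,0,0],[0,0,0]], jaw=[1,1,1,1,1,1])

```text
time_s: 2.38
tool_pos: [468.8, -163.9, 250.0]
orientation: [-0.001, 0.995, 0.103, 0.001]
contact_force: [1.0, 0.1, 0.7]
width: 93.7
gripper_force: 0.0
```

>>> jog_arm(xyz=[[0.396,0.808,0],[0.396,0.808,0],[0.396,0.808,0],[0.396,0.808,0],[0.396,0.808,0],[0.396,0.808,0],[0.396,0.808,0]], angular=[[0,0,0],[0,0,0],[0,0,0],[0,0,0],[0,0,0],[0,0,0],[0,0,0]], jaw=[0.6,0.6,0.6,0.6,0.6,0.6,0.6])

```text
time_s: 2.97
tool_pos: [566.8, 38.0, 249.4]
orientation: [-0.001, 0.995, 0.103, 0.001]
contact_force: [0.6, 0.4, 0.0]
width: 56.6
gripper_force: 0.0
```

>>> jog_arm(xyz=[[0,0,-0.2],[0,0,-0.38],[0,0,-0.38],[0,0,-0.38],[0,0,-0.38]], angular=[[0,0,0],[0,0,0],[0,0,0],[0,0,0],[0,0,0]], jaw=[0.6,0.6,0.6,0.6,0.6])

```text
time_s: 3.38
tool_pos: [564.9, 30.5, 154.6]
orientation: [0.0, 0.995, 0.099, -0.001]
contact_force: [-0.2, -0.1, 1.0]
width: 56.3
gripper_force: 0.0
```

>>> jog_arm(xyz=[[0,0.003,-0.1],[0,0.003,-0.1],[0,0.003,-0.1],[0,0.003,-0.1],[0,0.003,-0.1],[0,0.003,-0.1],[0,0.003,-0.1],[0,0.003,-0.1]], angular=[[0,0,0],[0,0,0],[0,0,0],[0,0,0],[0,0,0],[0,0,0],[0,0,0],[0,0,0]], jaw=[0.6,0.6,0,0,0,0,0,0])

```text
time_s: 4.05
tool_pos: [565.5, 32.8, 130.3]
orientation: [0.0, 0.995, 0.1, 0.0]
contact_force: [0.4, 0.6, 0.2]
width: 19.9
gripper_force: 0.0
```

>>> jog_arm(xyz=[[0,0,0],[0,0,0],[0,0,0]], angular=[[0,0,0],[0,0,0],[0,0,0]], jaw=[0,0,0])

```text
time_s: 4.3
tool_pos: [565.4, 32.7, 130.0]
orientation: [0.0, 0.995, 0.1, 0.0]
contact_force: [-1.2, -0.9, 2.6]
width: 11.4
gripper_force: 50.0
```

>>> jog_arm(xyz=[[-0.005,-0.001,0.038],[-0.013,-0.003,0.076],[-0.025,-0.005,0.114],[-0.025,-0.005,0.114],[-0.025,-0.005,0.114],[-0.025,-0.005,0.114]], angular=[[0.0055,-0.0272,0],[0.011,-0.0544,0],[0.0165,-0.0816,0],[0.0165,-0.0816,0],[0.0165,-0.0816,0],[0.0165,-0.0816,0]], jaw=[0,0,0,0,0,0])

```text
time_s: 4.8
tool_pos: [559.5, 31.7, 158.1]
orientation: [-0.013, 0.987, 0.099, 0.129]
contact_force: [-0.6, -0.6, -1.5]
width: 11.7
gripper_force: 50.0
```

>>> jog_arm(xyz=[[0.04,0.008,0],[0.08,0.016,0],[0.11,0.022,0],[0.11,0.022,0.01],[0.11,0.022,0.01]], angular=[[0,0,0],[0,0,0],[0,0,0],[0,0,0],[0,0,0]], jaw=[0,0,0,0,0])

```text
time_s: 5.22
tool_pos: [587.5, 37.5, 160.6]
orientation: [-0.013, 0.987, 0.099, 0.13]
contact_force: [-0.5, -0.8, -2.1]
width: 11.6
gripper_force: 50.0
```

Run:
```python
from h import *
p,d=snapshot("side"); cv2.imwrite("pics/s1.png",p[:,:,::-1])
print([(np.round(x["position"]),x["score"]) for x in tip_of("side","lid")]); s=sense(); print(s["contact_force"],s["tool_pos"],s["wrist_torque"],s["qpos"])
```

```text
[(array([546.,  28., 136.]), 0.74), (array([392.,  -9.,   1.]), 0.29)]
[-0.77536334 -0.73085874 -1.27866754] [586.27064405  37.07108843 160.4575178 ] [ 0.03074638  0.28003705 -0.01290098] [-0.04372255  0.45153398 -0.06791462  2.00383289  0.01009266  0.42763491
 -1.48092587]
```

View pics/s1.png

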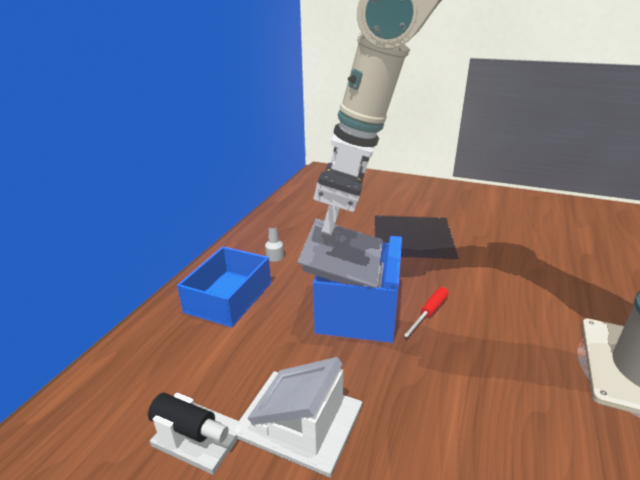

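The side view shows the lid tilted in the grip, with its rear edge near (383,275) clear of the lip. Next I lift it, level it and carry it to the mat.

>>> jog_arm(xyz=[[0,0,0.1],[0,0,0.25],[0,0,0.4],[0,0,0.4]], angular=[[0,0,0],[0,0,0],[0,0,0],[0,0,0]], jaw=[0,0,0,0])

```text
time_s: 5.65
tool_pos: [591.2, 37.4, 268.7]
orientation: [-0.013, 0.986, 0.099, 0.137]
contact_force: [2.1, 0.5, 0.2]
width: 11.3
gripper_force: 50.0
```

>>> jog_arm(xyz=[[-0.02,-0.1,0],[-0.04,-0.22,0],[-0.06,-0.34,0],[-0.08,-0.46,0],[-0.1,-0.58,0],[-0.12,-0.7,0]], angular=[[-0.0055,0.0272,0],[-0.011,0.0544,0],[-0.0165,0.0816,0],[-0.0165,0.0816,0],[-0.0165,0.0816,0],[-0.0165,0.0816,0]], jaw=[0,0,0,0,0,0])

```text
time_s: 6.15
tool_pos: [556.0, -139.2, 259.9]
orientation: [-0.0, 0.995, 0.1, -0.001]
contact_force: [0.4, -0.2, -1.3]
width: 11.1
gripper_force: 50.0
```

>>> jog_arm(xyz=[[-0.02,-0.12,-0.05],[-0.04,-0.24,-0.12],[-0.06,-0.36,-0.2],[-0.08,-0.48,-0.28],[-0.1,-0.6,-0.35],[-0.126,-0.704,-0.4],[-0.126,-0.704,-0.4]], angular=[[0,0,0],[0,0,0],[0,0,0],[0,0,0],[0,0,0],[0,0,0],[0,0,0]], jaw=[0,0,0,0,0,0,0])

```text
time_s: 6.73
tool_pos: [519.4, -320.9, 157.3]
orientation: [0.001, 0.995, 0.095, -0.003]
contact_force: [-1.1, -1.1, -1.1]
width: 11.3
gripper_force: 50.0
```

>>> jog_arm(xyz=[[0,0,-0.1],[0,0,-0.25],[0,0,-0.4],[0,0,-0.45],[0,0,-0.45],[0,0,-0.45]], angular=[[0,0,0],[0,0,0],[0,0,0],[0,0,0],[0,0,0],[0,0,0]], jaw=[0,0,0,0,0,0])

```text
time_s: 7.23
tool_pos: [525.2, -313.8, 48.6]
orientation: [-0.0, 0.995, 0.1, -0.0]
contact_force: [0.2, -0.3, -1.0]
width: 11.6
gripper_force: 50.0
```

Run:
```python
from h import *
p,d=snapshot("side"); cv2.imwrite("pics/s2.png",p[:,:,::-1])
p,d=snapshot("top"); cv2.imwrite("pics/t2.png",p[:,:,::-1])
for n in ("side","top"):
  for th in ("lid","housing","housing_face"): print(n,th,[(np.round(x["position"]),round(x["score"],2)) for x in tip_of(n,th)[:2]])
s=sense(); print(s["contact_force"],s["tool_pos"],s["orientation"],s["qpos"])
W=pts("top",d); m=(np.hypot(W[...,0]-481,W[...,1]+323)<120)&(W[...,2]>33)&(W[...,2]<65); q=W[m]
b=q[q[:,0]<500]; A=np.c_[b[:,:2],np.ones(len(b))]; print(np.linalg.lstsq(A,b[:,2],rcond=None)[0],len(b),b.mean(0))
```

```text
side lid [(array([ 479., -324.,   36.]), 0.93)]
side housing [(array([506.,  21.,  53.]), 0.92), (array([544.,  28.,  77.]), 0.44)]
side housing_face [(array([548.,  25.,  77.]), 0.77)]
top lid [(array([ 483., -320.,   40.]), 0.92)]
top housing [(array([505.,  18.,  52.]), 0.56), (array([522., 306.,  -1.]), 0.38)]
top housing_face [(array([543.,  29.,  77.]), 0.73), (array([524., 305.,  64.]), 0.54)]
[-0.84177197  0.0665317  -1.77562436] [ 525.53621166 -314.28128407   49.32910121] [4.97570783e-04 9.95034635e-01 9.95254387e-02 7.16915048e-04] [ 0.49913775  0.74166432 -0.00976106  1.74297564  0.01086392  0.65525977
 -0.8880774 ]
[6.13785909e-03 3.94580501e-04 4.18877797e+01] 2265 [ 447.36499071 -316.11246947   44.50891113]
```

View pics/t2.png

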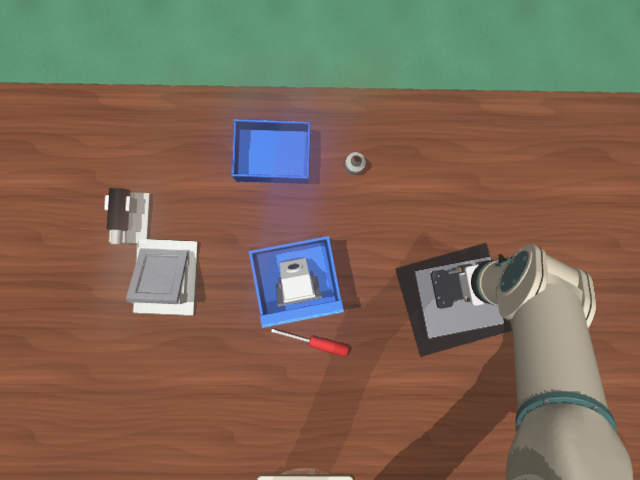

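The top view shows the lid level over the mat around (465,300), and the housing in the open tub around (297,280). I'm lowering the last 17 mm and letting go.

>>> jog_arm(xyz=[[0,0,-0.03],[0,0,-0.055],[0,0,-0.068],[0,0,-0.07],[0,0,-0.07],[0,0,-0.07],[0,0,-0.07],[0,0,-0.07]], angular=[[0,0,0],[0,0,0],[0,0,0],[0,0,0],[0,0,0],[0,0,0],[0,0,0],[0,0,0]], jaw=[0,0,0,0,0,0.3,0.5,0.5])

```text
time_s: 8.3
tool_pos: [524.8, -313.9, 30.3]
orientation: [-0.0, 0.995, 0.1, -0.0]
contact_force: [0.3, -0.2, -0.9]
width: 27.6
gripper_force: 0.0
```

>>> jog_arm(xyz=[[0,0,0],[0,0,0],[0,0,0.08],[0,0,0.2],[0,0,0.5],[0,0,0.8],[0,0,0.8]], angular=[[0,0,0],[0,0,0],[0,0,0],[0,0,0],[0,0,0],[0,0,0],[0,0,0]], jaw=[0.5,0.5,0.5,0.5,0.5,0.5,0.5])

```text
time_s: 8.88
tool_pos: [524.5, -313.7, 207.2]
orientation: [-0.0, 0.995, 0.1, -0.0]
contact_force: [1.2, -1.0, -0.3]
width: 47.3
gripper_force: 0.0
```

Run:
```python
from h import *
p,d=snapshot("side"); cv2.imwrite("pics/s3.png",p[:,:,::-1]); np.save("side3.npy",d)
c=p[200:460,120:440]; cv2.imwrite("pics/s3c.png",cv2.resize(c,None,fx=2.3,fy=2.3,interpolation=cv2.INTER_CUBIC)[:,:,::-1])
p2,d2=snapshot("top"); np.save("top3.npy",d2); np.save("topim3.npy",p2)
c=p2[215:345,110:360]; cv2.imwrite("pics/t3c.png",cv2.resize(c,None,fx=3.2,fy=3.2,interpolation=cv2.INTER_CUBIC)[:,:,::-1])
for n in ("side","top"):
  for th in ("lid","housing","housing_face","pocket"): print(n,th,[(np.round(x["position"],1),round(x["score"],2)) for x in tip_of(n,th)[:2]])
s=sense(); print(s["time_s"],s["tool_pos"],s["orientation"])
for n,dd in(("side",d),("top",d2)):
  W=pts(n,dd); m=(np.hypot(W[...,0]-470,W[...,1]+323)<60)&(W[...,2]>12)&(W[...,2]<40); q=W[m]
  A=np.c_[q[:,:2],np.ones(len(q))]; print(n,"lid",np.linalg.lstsq(A,q[:,2],rcond=None)[0][:2],q.mean(0))
  r=silhouettes(n,"housing")
  reg=np.array(r[0]["region"]); np.save(f"reg_{n}.npy",reg); print(r[0]["score"],reg.sum())
```

```text
side lid [(array([ 477.2, -327.4,   19.7]), 0.88), (array([ 526.4, -313.5,   65.4]), 0.49)]
side housing [(array([503.9,  21.6,  51.5]), 0.86)]
side housing_face [(array([547.4,  28.6,  75.6]), 0.94)]
side pocket [(array([529.5, 308.8,  61.6]), 0.94), (array([522.6, 303.8,  61. ]), 0.51)]
top lid [(array([ 480.8, -319.8,   21.9]), 0.73)]
top housing [(array([505.4,  16. ,  52.1]), 0.55), (array([521.9, 305.9,  -1. ]), 0.38)]
top housing_face [(array([546.4,  26.2,  77.8]), 0.95)]
top pocket [(array([525.2, 304.9,  66.1]), 0.94), (array([ 777.1, -100.5,    1. ]), 0.27)]
9.3833 [ 524.14175026 -313.48888266  204.11136478] [-8.65844279e-04  9.95032069e-01  9.95434205e-02 -1.24046139e-03]
side lid [0.02361735 0.00069511] [ 467.1884929  -319.01847021   27.03588552]
0.85 781
top lid [ 0.00634402 -0.00056102] [ 460.90474247 -308.54409059   27.36737331]
0.95 1193
```

View pics/t3c.png

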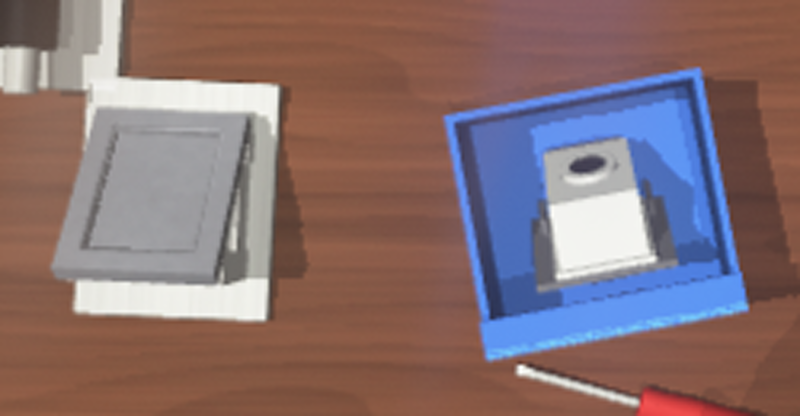

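View pics/s3c.png

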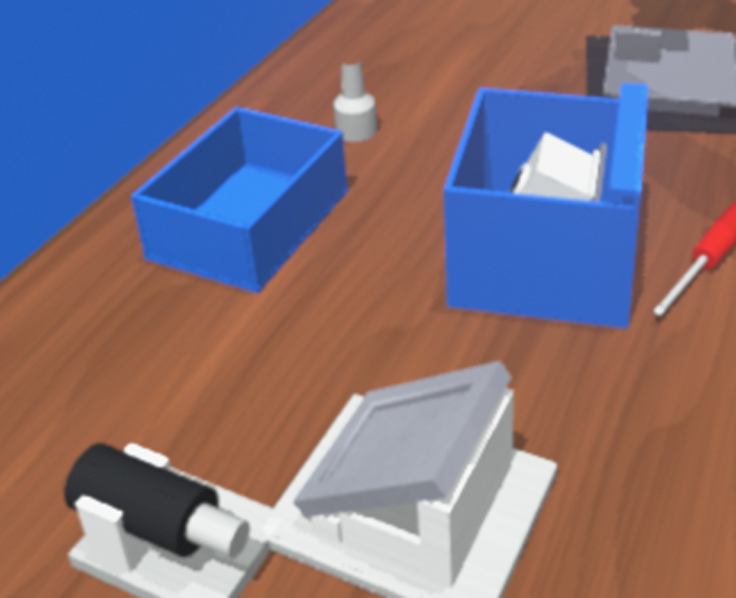

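The top crop shows the housing upright end around (605,235) with its port at (587,165), flanked by dark rack cheeks at about (545,240) and (655,235). The nest pocket spans (82–218, 125–250). The lid lies flat on the mat. Now I fit the housing, rack and pocket geometry.

```bash
cat > fit.py <<'E'
from h import *
from scipy.optimize import minimize
Wt=pts("top",np.load("top3.npy")); Ws=pts("side",np.load("side3.npy"))
def ransac(q,tol=1.2,seed=0,cond=None):
    rng=np.random.default_rng(seed); best=0;E=None
    for k in range(1500):
        a=q[rng.choice(len(q),3,0)]; nn=np.cross(a[1]-a[0],a[2]-a[0]); l=np.linalg.norm(nn)
        if l<150: continue
        nn/=l; nn*=np.sign(nn[2])
        if cond and not cond(nn): continue
        e=abs((q-a[0])@nn)<tol
        if e.sum()>best: best=e.sum(); E=e
    f=q[E]; c=f.mean(0); nn=np.linalg.svd(f-c,full_matrices=False)[2][2]; return nn*np.sign(nn[2]),c,E
for n,W in(("top",Wt),("side",Ws)):
    # nest base
    m=(np.hypot(W[...,0]-522,W[...,1]-307)<115)&(W[...,2]>7)&(W[...,2]<17)&(W[...,1]<372)
    r=cv2.minAreaRect(W[m][:,:2].astype(np.float32)); print(n,"base",r,m.sum())
    m=(abs(W[...,0]-530)<80)&(abs(W[...,1]-307)<65)&(W[...,2]>25)&(W[...,2]<125)
    q=W[m]; nn,c,E=ransac(q,cond=lambda v:abs(v[2]-.819)<.04)
    print(n,"plane",nn,"az",np.degrees(np.arctan2(nn[1],nn[0])),"tilt",np.degrees(np.arccos(nn[2])))
    y=np.cross([0,0,1],nn); y/=np.linalg.norm(y); x=np.cross(y,nn)
    h=(q-c)@nn; print(np.histogram(h,bins=np.arange(-10,10,1)))
    for lo,hi in((-2,12),):
        f=q[(h>-9)&(h<9)]; xy=np.c_[(f-c)@x,(f-c)@y].astype(np.float32)
        print(" all",cv2.minAreaRect(xy),len(f))
    np.savez(f"pl_{n}.npz",nn=nn,c=c,x=x,y=y,q=q)
yaw=np.radians(11.4); u=np.array([np.cos(yaw),np.sin(yaw),0]); v=np.array([-u[1],u[0],0]); Z=np.array([0,0,1.])
s,c_=np.sin(np.radians(25)),np.cos(np.radians(25))
B=np.stack([s*u-c_*Z,v,c_*u+s*Z]); O=np.array([504.5,19,52])
for n,W in(("top",Wt),("side",Ws)):
    reg=np.load(f"reg_{n}.npy")&(W[...,2]>30)
    q=(W[reg]-O)@B.T
    print(n,"housing local ranges",np.nanpercentile(q,[2,50,98],axis=0).round(1).tolist())
    top=q[abs(q[:,0]+40)<6]; fa=q[(abs(q[:,2]-50)<3)&(q[:,0]>-36)]
    print(" end x",np.median(top[:,0]),"y",np.percentile(top[:,1],[1,99]),"z",np.percentile(top[:,2],[1,99]),"face",np.median(fa[:,2]) if len(fa) else None,len(top),len(fa))
    a=(W-O)@B.T; m=~np.load(f"reg_{n}.npy")&(abs(a[...,1])<60)&(abs(a[...,1])>33)&(a[...,0]>-60)&(a[...,0]<45)&(a[...,2]>-30)&(a[...,2]<70)&(W[...,2]>12)
    r=a[m]; print(" rack", len(r), np.percentile(r,[1,10,50,90,99],axis=0).round().tolist() if len(r) else 0)
    # rack max local z and tip x by y-bins
    for y0 in range(-60,60,6):
        k=r[(r[:,1]>=y0)&(r[:,1]<y0+6)]
        if len(k)>5: print("  y",y0,len(k),"x",np.percentile(k[:,0],[3,97]).round(),"z",np.percentile(k[:,2],[3,97]).round())
E
python3 fit.py
```

```text
top base ((521.9921875, 307.7964172363281), (133.61282348632812, 209.2767791748047), 88.1209945678711) 1754
top plane [ 0.5798185  -0.02150874  0.81446171] az -2.1244498328149244 tilt 35.46582836850886
(array([ 55, 113, 185, 277, 295, 237, 172, 170, 227, 304, 279, 194, 121,
        39,  13,   3,   0,   0,   0]), array([-10,  -9,  -8,  -7,  -6,  -5,  -4,  -3,  -2,  -1,   0,   1,   2,
         3,   4,   5,   6,   7,   8,   9]))
 all ((2.509754180908203, -1.4100074768066406), (101.95864868164062, 127.74950408935547), 89.77686309814453) 2629
side base ((534.4898681640625, 307.32879638671875), (133.91470336914062, 185.5812530517578), 88.07389068603516) 3524
side plane [ 0.57211218 -0.02021192  0.8199263 ] az -2.0233380708292588 tilt 34.92258331580221
(array([ 65,  73, 102, 499, 699, 185, 110, 121, 160, 515, 735,  62,   0,
         0,   0,   0,   0,   0,   0]), array([-10,  -9,  -8,  -7,  -6,  -5,  -4,  -3,  -2,  -1,   0,   1,   2,
         3,   4,   5,   6,   7,   8,   9]))
 all ((3.683612823486328, -4.001331329345703), (127.3829345703125, 102.73371124267578), 0.3207923173904419) 3261
top
[... 190 characters left out ...]
 651 326
 rack 274 [[-51.0, -43.0, -7.0], [-48.0, -41.0, -4.0], [-7.0, 35.0, -2.0], [31.0, 44.0, 6.0], [42.0, 46.0, 11.0]]
  y -48 19 x [-50.  35.] z [-5. -1.]
  y -42 67 x [-49.  40.] z [-5.  5.]
  y -36 42 x [-50.  39.] z [-6. 11.]
  y 30 32 x [-52.  36.] z [-5. 10.]
  y 36 71 x [-50.  40.] z [-6.  9.]
  y 42 43 x [-48.  36.] z [-6. -1.]
side housing local ranges [[-48.6, -50.2, -3.1], [-42.8, 11.1, 27.1], [-6.2, 32.4, 50.1]]
 end x -43.29394978924509 y [-26.93480789  31.29164422] z [-0.66000406 45.6867735 ] face 49.559262917434815 517 50
 rack 19 [[-51.0, -45.0, -9.0], [-50.0, -44.0, -8.0], [-49.0, -36.0, -5.0], [-46.0, 38.0, -4.0], [-43.0, 39.0, -4.0]]
  y -42 6 x [-50. -43.] z [-8. -4.]
```

```bash
cat > pk.py <<'E'
from h import *
az=np.radians(-2.1); t=np.radians(35); n=np.array([np.sin(t)*np.cos(az),np.sin(t)*np.sin(az),np.cos(t)])
y=np.array([-np.sin(az),np.cos(az),0]); x=np.cross(y,n); C=np.array([527,307,66.5]); F=np.stack([x,y,n])
if __name__=="__main__":
  for nm in("top","side"):
    W=pts(nm,(np.load("top3.npy") if nm=="top" else np.load("side3.npy"))); a=(W-C)@F.T
    inb=(abs(a[...,0])<58)&(abs(a[...,1])<46)
    fl=inb&(abs(a[...,0])<40)&(abs(a[...,1])<25); hf=np.median(a[fl][:,2])
    rim=(inb&((abs(a[...,0])>50)|(abs(a[...,1])>39))); hr=np.median(a[rim][:,2])
    A=np.c_[a[fl][:,:2],np.ones(fl.sum())]; g=np.linalg.lstsq(A,a[fl][:,2],rcond=None)[0]
    print(nm,"floor",hf,"rim",hr,"slopes",g[:2])
    h=a[...,2]
    # outer plate edges per strip: points within 2.5 of rim height
    P=a[(abs(h-hr)<3.5)&(abs(a[...,0])<75)&(abs(a[...,1])<65)]
    s=P[abs(P[:,1])<30]; print(" x ext",np.percentile(s[:,0],[.7,99.3]))
    s=P[abs(P[:,0])<40]; print(" y ext",np.percentile(s[:,1],[.7,99.3]))
    # yaw residual from left/right outer edges
    for sg in(-1,1):
        xs=[];ys=[]
        for x0 in range(-50,50,5):
            k=P[(P[:,0]>=x0)&(P[:,0]<x0+5)]
            if len(k)>6: xs.append(x0);ys.append((sg*k[:,1]).max()*sg)
        print(" edge y",sg,np.polyfit(xs,ys,1))
    Q=a[(abs(h-hf)<2)&inb]
    s=Q[abs(Q[:,1])<22]; print(" floor x",np.percentile(s[:,0],[1,99])); s=Q[abs(Q[:,0])<30]; print(" floor y",np.percentile(s[:,1],[1,99]))
E
python3 pk.py
```

```text
top floor -0.32514026389781925 rim 5.439173314717596 slopes [ 1.04391396 -0.02284971]
 x ext [-61.67484578  62.81833444]
 y ext [-50.63542669  49.31137305]
 edge y -1 [ 6.00874897e-03 -5.05701708e+01]
 edge y 1 [4.42704578e-03 4.89769350e+01]
 floor x [-41.10258436  48.28521879]
 floor y [-32.3095019   33.83282306]
side floor -52.99723374652244 rim -25.78682259626931 slopes [ 0.99906483 -0.23889562]
 x ext [-53.62678194 -48.50785333]
 y ext [42.15877344 49.22978216]
 edge y -1 [ 0.32159638 37.32350693]
 edge y 1 [-1.36697504e-02  4.80976302e+01]
 floor x [-33.91163069  25.47911257]
 floor y [ 3.01799445 45.88611491]
```

>>> jog_arm(xyz=[[0,0.12,0.04],[0,0.26,0.08],[0,0.42,0.1],[0,0.58,0.1],[0,0.7,0.1],[0,0.7,0.1]], angular=[[0,0,0],[0,0,0],[0,0,0],[0,0,0],[0,0,0],[0,0,0]], jaw=[1,1,1,1,1,1])

```text
time_s: 9.98
tool_pos: [525.4, -130.4, 230.8]
orientation: [-0.002, 0.994, 0.105, 0.0]
contact_force: [-0.1, 0.8, 1.0]
width: 83.7
gripper_force: 0.0
```

>>> jog_arm(xyz=[[0.02,0.15,0],[0.04,0.3,-0.02],[0.06,0.45,-0.08],[0.08,0.6,-0.16],[0.096,0.672,-0.23],[0.096,0.672,-0.23],[0.096,0.672,-0.23]], angular=[[0,0,0],[-0.0055,0.0272,0],[-0.011,0.0544,0],[-0.0165,0.0816,0],[-0.0165,0.0816,0],[-0.0165,0.0816,0],[-0.0165,0.0816,0]], jaw=[1,1,1,1,1,1,1])

```text
time_s: 10.57
tool_pos: [548.2, 29.7, 171.4]
orientation: [0.013, 0.986, 0.1, -0.132]
contact_force: [0.1, -0.1, 0.1]
width: 93.9
gripper_force: 0.0
```

>>> jog_arm(xyz=[[-0.02,-0.004,-0.075],[-0.04,-0.008,-0.15],[-0.06,-0.012,-0.225],[-0.075,-0.015,-0.285],[-0.09,-0.018,-0.34],[-0.09,-0.018,-0.34]], angular=[[0,0,0],[0,0,0],[0,0,0],[0,0,0],[0,0,0],[0,0,0]], jaw=[1,1,1,1,1,1])

```text
time_s: 11.07
tool_pos: [524.4, 21.2, 87.6]
orientation: [0.014, 0.986, 0.097, -0.131]
contact_force: [-0.8, -0.4, 0.4]
width: 93.9
gripper_force: 0.0
```

Run:
```python
from h import *
p,d=snapshot("side"); p2,d2=snapshot("top")
a=cv2.resize(p[200:350,290:420],None,fx=3.5,fy=3.5,interpolation=cv2.INTER_CUBIC); b=cv2.resize(p2[215:345,230:360],(455,455),interpolation=cv2.INTER_CUBIC)
a=cv2.resize(a,(395,455)); cv2.imwrite("pics/g4.png",np.hstack([a[:,:345],b])[:,:,::-1])
s=sense(); print(s["time_s"],s["tool_pos"],s["orientation"],s["contact_force"],s["qpos"])
```

```text
11.1667 [526.8894915   22.39680303  89.37407243] [ 0.01342819  0.98674357  0.09727183 -0.12920913] [-0.18509545 -0.14019216 -0.11680113] [-0.09106362  0.72423356 -0.03610656  1.67786973  0.05306542  1.00033151
 -1.53002239]
```

View pics/g4.png

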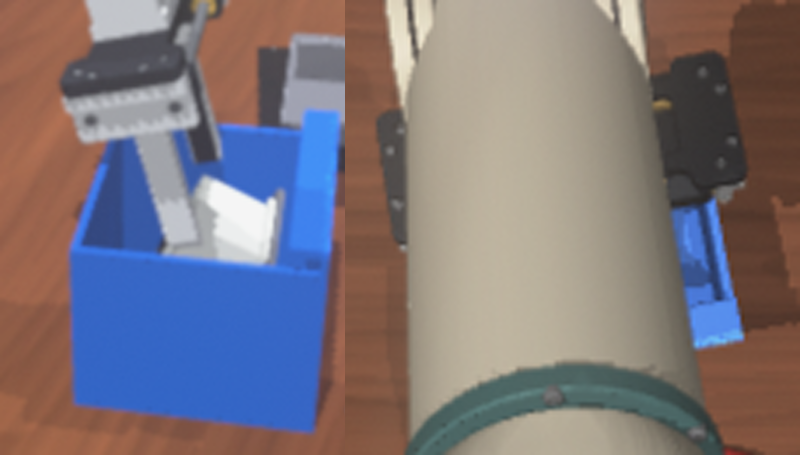

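The side half of the picture shows the fingers straddling the white housing (near (180,200) and (235,215)) with clearance. I'm going down the rest of the way and closing.

>>> jog_arm(xyz=[[-0.01,-0.002,-0.04],[-0.022,-0.004,-0.085],[-0.022,-0.004,-0.085],[-0.022,-0.004,-0.085],[-0.022,-0.004,-0.085],[-0.022,-0.004,-0.085],[-0.022,-0.004,-0.085],[-0.022,-0.004,-0.085]], angular=[[0,0,0],[0,0,0],[0,0,0],[0,0,0],[0,0,0],[0,0,0],[0,0,0],[0,0,0]], jaw=[1,1,1,0.3,0.3,0.3,0.3,0.3], squeeze=25)

```text
time_s: 11.83
tool_pos: [521.4, 23.6, 67.4]
orientation: [0.013, 0.987, 0.099, -0.129]
contact_force: [1.2, 0.3, -0.5]
width: 64.4
gripper_force: 0.0
```

>>> jog_arm(xyz=[[0,0,0],[0,0,0],[0,0,0]], angular=[[0,0,0],[0,0,0],[0,0,0]], jaw=[0.3,0.3,0.3])

```text
time_s: 12.08
tool_pos: [521.2, 23.5, 67.2]
orientation: [0.013, 0.987, 0.099, -0.13]
contact_force: [0.9, 0.1, 1.6]
width: 56.1
gripper_force: 25.0
```

>>> jog_arm(xyz=[[-0.01,-0.002,0.02],[-0.02,-0.004,0.043],[-0.03,-0.006,0.065],[-0.03,-0.006,0.1]], angular=[[0,0,0],[0,0,0],[0,0,0],[0,0,0]], jaw=[0.3,0.3,0.3,0.3])

```text
time_s: 12.42
tool_pos: [512.0, 21.8, 92.5]
orientation: [0.013, 0.986, 0.099, -0.131]
contact_force: [0.5, -0.1, -1.5]
width: 56.0
gripper_force: 25.0
```

>>> jog_arm(xyz=[[0,0,0.08],[0,0,0.2],[0,0,0.35],[0,0,0.5],[0,0,0.6],[0,0,0.6]], angular=[[0,0,0],[0,0,0],[0,0,0],[0,0,0],[0,0,0],[0,0,0]], jaw=[0.3,0.3,0.3,0.3,0.3,0.3])

```text
time_s: 12.92
tool_pos: [516.0, 22.2, 247.8]
orientation: [0.013, 0.987, 0.099, -0.125]
contact_force: [0.5, 0.2, -2.1]
width: 56.0
gripper_force: 25.0
```

```bash
cat > tgt.py <<'E'
from pk import *
C=np.array([527.4,306.3,66.2])
yaw=np.radians(11.4); u=np.array([np.cos(yaw),np.sin(yaw),0]); v=np.array([-u[1],u[0],0]); Z=np.array([0,0,1.])
s,c_=np.sin(np.radians(25)),np.cos(np.radians(25))
B=np.stack([s*u-c_*Z,v,c_*u+s*Z])
rv=Rn.from_matrix(F.T@B).as_rotvec()
if __name__=="__main__":
  print("rot deg",np.degrees(rv),"norm",rv/np.pi)
  T=C+F.T@np.array([-3.4,0.1,22.8]); print("seat TCP",T)
  for k in(60,30): print(k,T+k*F[2], (T+k*F[2]-np.array([513.6,22,242.1]))/250)
  m=None
  W=pts("side",np.load("side3.npy")); a=(W-C)@F.T
  ok=abs(a[...,2])<12
  fl=ok&(abs(a[...,0])<38)&(abs(a[...,1])<25); rim=ok&(abs(a[...,0])<58)&(abs(a[...,1])<46)&((abs(a[...,0])>51)|(abs(a[...,1])>40))
  print("side floor",np.nanmedian(a[fl][:,2]),"rim",np.nanmedian(a[rim][:,2]))
  q=a[fl];print(np.linalg.lstsq(np.c_[q[:,:2],np.ones(len(q))],q[:,2],rcond=None)[0])
  hr=np.nanmedian(a[rim][:,2]); P=a[(abs(a[...,2]-hr)<2.5)&(abs(a[...,0])<75)&(abs(a[...,1])<65)]
  print(np.percentile(P[abs(P[:,1])<30][:,0],[.7,99.3]),np.percentile(P[abs(P[:,0])<40][:,1],[.7,99.3]))
E
python3 tgt.py
```

```text
rot deg [  2.43759308 -29.96925266 -13.18959207] norm [ 0.01354218 -0.16649585 -0.07327551]
seat TCP [537.68917771 306.02278019  86.82682649]
60 [572.08065084 304.76170212 135.97594915] [ 0.2339226   1.13104681 -0.4244962 ]
30 [554.88491428 305.39224115 111.40138782] [ 0.16513966  1.13356896 -0.52279445]
side floor -0.5887702202706406 rim 5.440161198581219
[-0.00072921 -0.00222885 -0.57865838]
[-63.70126656  61.74406027] [-50.69009291  50.08306141]
```

>>> jog_arm(xyz=[[0.02,0.1,0],[0.04,0.2,0],[0.06,0.3,-0.02],[0.08,0.4,-0.04],[0.1,0.5,-0.06],[0.12,0.6,-0.08]], angular=[[0.0022,-0.0278,-0.0122],[0.0045,-0.0555,-0.0244],[0.0068,-0.0833,-0.0367],[0.009,-0.111,-0.0488],[0.0112,-0.139,-0.061],[0.0135,-0.1665,-0.0733]], jaw=[0.3,0.3,0.3,0.3,0.3,0.3])

```text
time_s: 13.42
tool_pos: [542.4, 172.3, 222.1]
orientation: [0.002, 0.991, -0.02, 0.132]
contact_force: [0.2, -0.5, -2.1]
width: 55.8
gripper_force: 25.0
```

>>> jog_arm(xyz=[[0.02,0.12,-0.05],[0.05,0.25,-0.12],[0.08,0.38,-0.2],[0.1,0.48,-0.28],[0.114,0.531,-0.344],[0.114,0.531,-0.344],[0.114,0.531,-0.344],[0.114,0.531,-0.344]], angular=[[0,0,0],[0,0,0],[0,0,0],[0,0,0],[0,0,0],[0,0,0],[0,0,0],[0,0,0]], jaw=[0.3,0.3,0.3,0.3,0.3,0.3,0.3,0.3])

```text
time_s: 14.08
tool_pos: [571.7, 302.9, 136.3]
orientation: [0.003, 0.991, -0.019, 0.13]
contact_force: [0.6, -0.9, -0.4]
width: 56.0
gripper_force: 25.0
```

```bash
cat > see.py <<'E'
from tgt import *
import sys
k=float(sys.argv[1]); name=sys.argv[2]
p,d=snapshot("side"); p2,d2=snapshot("top"); s=sense()
np.save(f"side_{name}.npy",d); np.save(f"top_{name}.npy",d2)
a=cv2.resize(p[260:460,180:400],(440,400),interpolation=cv2.INTER_CUBIC); b=cv2.resize(p2[190:340,80:230],(400,400)[:2],interpolation=cv2.INTER_CUBIC)
cv2.imwrite(f"pics/{name}.png",np.hstack([a[:,:400],b])[:,:,::-1])
print(s["time_s"],s["tool_pos"],s["contact_force"],s["qpos"].round(2))
R=Rn.from_quat(np.roll(s["orientation"],-1)).as_matrix(); print("tool axes in plate frame",(F@R).round(3).tolist())
print("tcp in plate frame minus k:",(F@(s["tool_pos"]-C)-[0,0,k]).round(1))
for n in("side","top"):
  for th in("housing","housing_face"):
    print(n,th,[((F@(np.array(x["position"])-C)).round(1),round(x["score"],2)) for x in tip_of(n,th)[:2]])
  r=silhouettes(n,"housing")
  if r:
    W=pts(n,d if n=="side" else d2); reg=np.array(r[0]["region"]); a=(W[reg]-C)@F.T-[0,0,k]; a=a[np.isfinite(a).all(1)&(abs(a)<70).all(1)]
    print(n,r[0]["score"],len(a),np.percentile(a,[2,50,98],axis=0).round(1).tolist())
    # planar faces: end faces x=+-40, side face y=+-28, face z=50
    for nm,ax,val,lim in(("x+",0,40,[(1,22),(2,5,45)]),("y+",1,28,0),("face",2,50,0)):
        m=abs(a[:,ax]-val)<5
        o=[i for i in range(3) if i!=ax]
        q=a[m]
        if ax==0:q=q[(abs(q[:,1])<24)&(q[:,2]>8)&(q[:,2]<46)]
        if ax==1:q=q[(abs(q[:,0])<36)&(q[:,2]>8)&(q[:,2]<46)]
        if ax==2:q=q[(abs(q[:,0])<36)&(abs(q[:,1])<24)&(np.hypot(q[:,0],q[:,1])>22)]
        if len(q)>25:
            g=np.linalg.lstsq(np.c_[q[:,o]-q[:,o].mean(0),np.ones(len(q))],q[:,ax],rcond=None)[0]
            print("  ",nm,len(q),"offset",round(g[2]-val,2),"slopes",g[:2].round(3), "axes",o)
E
python3 see.py 60 n5
```

```text
14.1833 [572.54084942 302.98697764 137.2787956 ] [-0.20498746 -0.45427303 -1.27231019] [-0.69  0.58  0.1   1.84  0.21  0.53 -2.4 ]
tool axes in plate frame [[0.642, -0.002, 0.767], [-0.002, -1.0, -0.001], [0.767, -0.001, -0.642]]
tcp in plate frame minus k: [-3.7 -1.7 24.2]
side housing [(array([ 3.3, -1.1, 57.6]), 0.92)]
side housing_face [(array([  1.1,  -4.5, 109.4]), 0.98)]
side 0.98 2366 [[-45.5, -28.1, -1.7], [-27.9, 23.0, 20.5], [36.8, 29.1, 51.0]]
   y+ 689 offset -3.15 slopes [-0.004 -0.001] axes [0, 2]
   face 111 offset -2.95 slopes [-0.    -0.001] axes [0, 1]
top housing [(array([ 2.7, -3.6, 60. ]), 0.77)]
top housing_face [(array([ -0.9,   0.2, 111.2]), 0.84), (array([ 255.1, -217.4,  102.8]), 0.64)]Traceback (most recent call last):
  File "see.py", line 17, in <module>
    print(n,r[0]["score"],len(a),np.percentile(a,[2,50,98],axis=0).round(1).tolist())
                                 ~~~~~~~~~~~~~^^^^^^^^^^^^^^^^^^^^
    return _quantile_unchecked(
        a, q, axis, out, overwrite_input, method, keepdims, weights)
    return _ureduce(a,
                    func=_quantile_ureduce_func,
    ...<5 lines>...
                    overwrite_input=overwrite_input,
                    method=method)
    r = func(a, **kwargs)
    result = _quantile(arr,
                       quantiles=q,
    ...<2 lines>...
                       out=out,
                       weights=wgt)
    slices_having_nans = np.isnan(arr[-1, ...])
                                  ~~~^^^^^^^^^
IndexError: index -1 is out of bounds for axis 0 with size 0
```

View pics/n5.png

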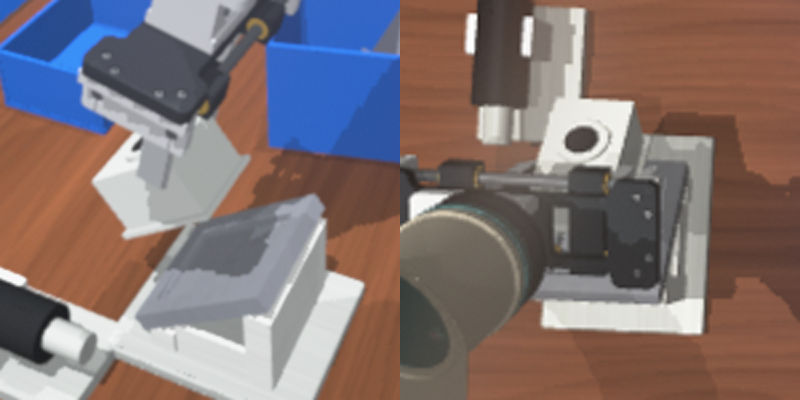

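The housing is held square above the pocket: port up at (580,137) in the top half, flange toward the pocket near (180,215) in the side half. I'm measuring its remaining offset.

```bash
cat > off.py <<'E'
from tgt import *
import sys
k=float(sys.argv[1]); name=sys.argv[2]
def ext(v): return np.percentile(v,[1,99]).round(1) if len(v)>8 else None
for n in("side","top"):
    W=pts(n,np.load(f"{n}_{name}.npy")); a=(W-C)@F.T-[0,0,k]; a=a[np.isfinite(a).all(-1)]
    f=a[(abs(a[:,2]-48)<5)&(abs(a[:,0])<50)&(abs(a[:,1])<40)&(np.hypot(a[:,0],a[:,1])>21)]
    h=np.median(f[:,2]) if len(f) else 0
    f=f[abs(f[:,2]-h)<1.5]; print(n,"face h",h,len(f),"x",ext(f[:,0]),"y",ext(f[:,1]))
    pt=a[(abs(a[:,2]-h-4)<1.5)&(abs(a[:,0])<26)&(abs(a[:,1])<26)]; print("  port x",ext(pt[:,0]),"y",ext(pt[:,1]),len(pt))
    s=a[(abs(a[:,1]-26)<5)&(a[:,2]>6)&(a[:,2]<46)&(abs(a[:,0])<55)]; print("  side+ y",np.median(s[:,1]) if len(s) else 0,len(s),"x",ext(s[:,0]))
    g=a[(a[:,1]>26)&(a[:,1]<36)&(a[:,2]>-6)&(a[:,2]<3)&(abs(a[:,0])<60)]; print("  flange",len(g),"x",ext(g[:,0]),"y",ext(g[:,1]),"z",ext(g[:,2]))
E
python3 off.py 60 n5
```

```text
side face h 46.9459546949451 207 x [-49.3  38.1] y [-28.1  37.6]
  port x [-8.3 15.5] y [-11.   15.4] 65
  side+ y 24.824335821578785 916 x [-42.3  37.9]
  flange 164 x [-45.5  41.2] y [26.1 30.1] z [-2.9  2. ]
top face h 49.26877713892314 373 x [-41.5  39.4] y [-34.   26.8]
  port x [-22.4  20. ] y [-25.3  22.3] 194
  side+ y 24.249545448704286 4 x None
  flange 0 x None y None z None
```

>>> jog_arm(xyz=[[-0.03,0.004,-0.045],[-0.065,0.008,-0.1],[-0.1,0.012,-0.15],[-0.1,0.012,-0.15],[-0.1,0.012,-0.15],[-0.1,0.012,-0.15]], angular=[[0,0,0],[0,0,0],[0,0,0],[0,0,0],[0,0,0],[0,0,0]], jaw=[0.3,0.3,0.3,0.3,0.3,0.3])

```text
time_s: 14.98
tool_pos: [548.1, 308.1, 99.4]
orientation: [0.002, 0.991, -0.018, 0.131]
contact_force: [0.1, 0.3, -1.6]
width: 56.1
gripper_force: 25.0
```

```bash
python3 see.py 15 n6 2>&1 | head -9; python3 off.py 15 n6
```

```text
15.0833 [548.34578282 307.9874472   99.61560896] [-0.25077978 -0.15288801 -1.74640178] [-0.75  0.62  0.13  1.91  0.23  0.42 -2.46]
tool axes in plate frame [[0.641, 0.0, 0.767], [-0.001, -1.0, 0.001], [0.767, -0.001, -0.641]]
tcp in plate frame minus k: [-2.1  2.5 24.3]
side housing [(array([ 2.9,  5.4, 15.4]), 0.83)]
side housing_face [(array([ 3.8,  3.2, 65.7]), 0.66)]
side 0.76 2216 [[-43.9, -24.1, -1.2], [-16.0, 28.1, 19.6], [39.3, 33.5, 52.3]]
   y+ 676 offset 1.19 slopes [-0.004 -0.   ] axes [0, 2]
   face 107 offset -1.67 slopes [-0.006 -0.002] axes [0, 1]
top housing [(array([ 4.7,  0.5, 13.9]), 0.89)]
side face h 48.1395314625562 213 x [-47.8  40.2] y [-14.2  32.6]
  port x [-9.2 17.1] y [-1.1 19.9] 70
  side+ y 29.0784759449162 920 x [-40.9  39.4]
  flange 201 x [-44.3  43.8] y [27.3 34.3] z [-1.8  3. ]
top face h 49.99985287185274 345 x [-30.6  40.1] y [-30.2  34. ]
  port x [-17.  23.] y [-19.3  22.7] 163
  side+ y 26.262225820940913 11 x [-39.6 -36.2]
  flange 0 x None y None z None
```

>>> jog_arm(xyz=[[-0.01,-0.007,-0.015],[-0.021,-0.007,-0.03],[-0.021,-0.007,-0.03],[-0.021,-0.007,-0.03],[-0.021,-0.007,-0.03],[-0.021,-0.007,-0.03]], angular=[[0,0,0],[0,0,0],[0,0,0],[0,0,0],[0,0,0],[0,0,0]], jaw=[0.3,0.3,0.3,0.3,0.3,0.3])

```text
time_s: 15.88
tool_pos: [541.9, 306.2, 91.1]
orientation: [0.002, 0.991, -0.018, 0.131]
contact_force: [-0.5, 0.1, 0.1]
width: 55.8
gripper_force: 25.0
```

```bash
python3 see.py 6 n7 2>&1 | head -9; python3 off.py 6 n7
```

```text
15.9833 [541.89276428 306.12816474  91.16152959] [ 0.07277995 -0.13933722 -1.59369932] [-0.76  0.62  0.14  1.94  0.23  0.39 -2.47]
tool axes in plate frame [[0.642, 0.0, 0.766], [0.0, -1.0, -0.0], [0.766, 0.0, -0.642]]
tcp in plate frame minus k: [-2.4  0.4 22.8]
side housing [(array([ 4. , -2.3,  5.8]), 0.71), (array([-1.9,  2.6, 54.3]), 0.59)]
side housing_face [(array([-1.3, -1.6, 55.2]), 0.56)]
side 0.71 2175 [[-44.7, -26.1, -2.2], [-14.7, 26.1, 18.0], [38.7, 31.3, 50.9]]
   y+ 655 offset -0.93 slopes [-0.002 -0.001] axes [0, 2]
   face 119 offset -3.07 slopes [-0.008 -0.003] axes [0, 1]
top housing [(array([ 4.2, -1.4,  2.6]), 0.89)]
side face h 46.857381900421686 238 x [-48.4  40.5] y [-16.2  40. ]
  port x [-9.7 17.3] y [-3.1 17.1] 70
  side+ y 27.015283678351786 872 x [-41.1  39. ]
  flange 322 x [-58.5  58.7] y [26.1 35.8] z [-5.4  2.8]
top face h 48.1406232095234 341 x [-30.6  40.8] y [-37.4  28.4]
  port x [-22.6  20.5] y [-21.8  24.6] 171
  side+ y 24.82418086297266 12 x [-40.1  38.6]
  flange 0 x None y None z None
```

>>> jog_arm(xyz=[[-0.003,0.002,-0.004],[-0.006,0.002,-0.008],[-0.008,0.002,-0.012],[-0.01,0.002,-0.014],[-0.01,0.002,-0.014],[-0.01,0.002,-0.014]], angular=[[0,0,0],[0,0,0],[0,0,0],[0,0,0],[0,0,0],[0,0,0]], jaw=[0.3,0.3,0.3,0.3,0.3,0.3])

```text
time_s: 16.78
tool_pos: [540.0, 306.7, 88.1]
orientation: [0.002, 0.991, -0.018, 0.131]
contact_force: [0.1, -0.8, 4.4]
width: 55.7
gripper_force: 25.0
```

```bash
python3 see.py 0 n8 2>&1 | head -9; python3 off.py 0 n8
```

```text
16.8833 [540.02845004 306.66751611  88.1340226 ] [ 1.26711404 -0.86134874  4.70050398] [-0.76  0.63  0.14  1.94  0.23  0.38 -2.47]
tool axes in plate frame [[0.641, 0.0, 0.767], [0.0, -1.0, 0.0], [0.767, -0.0, -0.641]]
tcp in plate frame minus k: [-2.3  0.8 25.2]
side housing [(array([6.9, 2. , 2. ]), 0.72), (array([ -64.6, -320.6, -121.6]), 0.7)]
side housing_face [(array([ 0.4,  2.4, 53.3]), 0.75)]
side 0.93 1937 [[-43.4, -23.3, 2.9], [-9.7, 26.5, 21.5], [37.7, 31.2, 53.5]]
   y+ 657 offset -0.5 slopes [-0.002 -0.004] axes [0, 2]
   face 112 offset -0.5 slopes [-0.009 -0.006] axes [0, 1]
top housing [(array([5.3, 0.3, 1.8]), 0.78)]
side face h 49.274403628308534 239 x [-47.4  40.1] y [-16.2  39.9]
  port x [-9.8 16.3] y [-1.  17.4] 69
  side+ y 27.398675261901623 902 x [-41.3  39.7]
  flange 29 x [-42.2  43.4] y [26.5 31.9] z [1.7 3. ]
top face h 50.68230202944571 328 x [-31.7  40.6] y [-30.3  32.9]
  port x [-22.9  22.5] y [-22.6  24.9] 157
  side+ y 24.07333680730168 4 x None
  flange 0 x None y None z None
```

>>> jog_arm(xyz=[[-0.002,0,-0.004],[-0.002,0,-0.004],[-0.002,0,-0.004]], angular=[[0,0,0],[0,0,0],[0,0,0]], jaw=[0.3,0.3,0.3])

```text
time_s: 17.43
tool_pos: [540.4, 306.8, 87.9]
orientation: [0.002, 0.991, -0.018, 0.132]
contact_force: [1.0, -1.7, 8.5]
width: 55.5
gripper_force: 25.0
```

>>> jog_arm(xyz=[[0,0,0],[0,0,0],[0,0,0],[0,0,0],[0,0,0],[0,0,0],[0,0,0]], angular=[[0,0,0],[0,0,0],[0,0,0],[0,0,0],[0,0,0],[0,0,0],[0,0,0]], jaw=[0.65,0.7,0.8,0.95,0.95,0.95,0.95])

```text
time_s: 18.02
tool_pos: [538.5, 306.5, 86.3]
orientation: [0.003, 0.991, -0.018, 0.13]
contact_force: [0.5, -0.2, 0.3]
width: 89.0
gripper_force: 0.0
```

```bash
python3 see.py 0 n9 2>&1 | head -9; python3 off.py 0 n9
```

```text
18.1167 [538.63021198 306.50095284  86.4216589 ] [ 0.95650464 -0.05420215  1.1948127 ] [-0.76  0.63  0.14  1.95  0.23  0.38 -2.47]
tool axes in plate frame [[0.643, -0.0, 0.766], [0.0, -1.0, -0.0], [0.766, 0.001, -0.643]]
tcp in plate frame minus k: [-2.4  0.6 23. ]
side housing [(array([ 6.2, -1. ,  3. ]), 0.96)]
side housing_face [(array([ 1.8, -0.7, 51.4]), 0.91)]
side 0.86 1774 [[-43.5, -26.6, 2.6], [-20.0, 26.2, 18.7], [39.9, 32.0, 53.5]]
   y+ 496 offset -0.46 slopes [0.002 0.001] axes [0, 2]
   face 101 offset -0.57 slopes [-0.008  0.001] axes [0, 1]
top housing [(array([ 6.4, -0.8,  0.6]), 0.7)]
side face h 49.17343679149114 210 x [-5.1 41.4] y [-13.9  28.7]
  port x [-4.8 18. ] y [-2.2 17.9] 59
  side+ y 27.45320908399426 727 x [-39.6  41.3]
  flange 33 x [-43.1  42.7] y [26.5 31.5] z [1.7 3. ]
top face h 50.55046697364773 400 x [-33.1  42.2] y [-27.4  28.4]
  port x [-25.4  20.7] y [-23.3  24.2] 164
  side+ y 24.664614956501776 7 x None
  flange 0 x None y None z None
```

>>> jog_arm(xyz=[[-0.02,0,0.07],[-0.05,0.002,0.18],[-0.09,0.004,0.33],[-0.13,0.005,0.48],[-0.16,0.006,0.6],[-0.16,0.006,0.6]], angular=[[0,0,0],[0,0,0],[0,0,0],[0,0,0],[0,0,0],[0,0,0]], jaw=[1,1,1,1,1,1])

```text
time_s: 18.92
tool_pos: [500.6, 311.0, 243.2]
orientation: [-0.002, 0.991, -0.018, 0.135]
contact_force: [-0.3, 0.5, 0.3]
width: 94.3
gripper_force: 0.0
```

>>> jog_arm(xyz=[[-0.1,-0.1,0],[-0.2,-0.2,0],[-0.2,-0.3,0],[-0.2,-0.4,0],[-0.2,-0.4,0],[-0.2,-0.4,0],[-0.2,-0.4,0]], angular=[[0,0,0],[0,0,0],[0,0,0],[0,0,0],[0,0,0],[0,0,0],[0,0,0]], jaw=[1,1,1,1,1,1,1])

```text
time_s: 19.5
tool_pos: [449.0, 208.6, 236.4]
orientation: [0.002, 0.991, -0.018, 0.131]
contact_force: [0.1, 0.5, 0.3]
width: 93.9
gripper_force: 0.0
```

```bash
python3 see.py 0 n10 2>&1 ; python3 off.py 0 n10
python3 - <<'E'
from h import *
for n in("side","top"):
  snapshot(n)
  for th in("lid","crate","spare_horn","screwdriver"): print(n,th,[(np.round(x["position"]),round(x["score"],2)) for x in tip_of(n,th)[:1]])
E
```

```text
19.6 [448.86310097 209.20361516 236.33277442] [-0.29041968  0.18737457 -0.54345327] [-0.73  0.23  0.14  2.1   0.22  0.61 -2.37]
tool axes in plate frame [[0.643, 0.001, 0.766], [0.002, -1.0, 0.0], [0.766, 0.001, -0.643]]
tcp in plate frame minus k: [-159.   -99.9   96.4]
side housing [(array([ 6.8, -0.3,  1.6]), 0.58)]
side housing_face [(array([-0.9, -1.1, 51.8]), 0.82)]
side 0.92 3029 [[-41.3, -26.7, 2.9], [-20.8, 18.4, 33.6], [39.2, 29.8, 53.8]]
   y+ 810 offset -0.48 slopes [0.001 0.   ] axes [0, 2]
   face 308 offset -0.56 slopes [-0.002 -0.002] axes [0, 1]
top housing [(array([ 5.4,  0.8, -1.7]), 0.81)]
top housing_face [(array([ 1.6,  0.8, 52.3]), 0.63)]
top 0.79 1741 [[-40.6, -30.8, 1.8], [-13.0, -5.7, 49.1], [40.9, 28.5, 56.6]]
   face 394 offset 0.67 slopes [0.002 0.002] axes [0, 1]
side face h 49.17603150483744 591 x [-39.3  41.5] y [-27.9  28.1]
  port x [-16.3  18.3] y [-17.1  18. ] 210
  side+ y 27.451120736884587 1046 x [-39.4  41. ]
  flange 26 x [-42.8  46.2] y [26.6 31.6] z [1.6 3. ]
top face h 50.36851318712161 440 x [-38.6  41.9] y [-27.4  28.5]
  port x [-24.9  21.8] y [-24.5  22. ] 168
  side+ y 25.022652519751077 57 x [-53.7 -35.3]
  flange 11 x [-41.7 -27.1] y [27.4 35.5] z [-2.5  2.7]
side lid [(array([ 479., -321.,   21.]), 0.94)]
side crate [(array([797.,  82.,   0.]), 0.95)]
side spare_horn [(array([ 777., -100.,    0.]), 0.76)]
side screwdriver [(array([394.,  -9.,   4.]), 0.94)]
top lid [(array([ 481., -321.,   19.]), 0.96)]
top crate [(array([792.,  77.,  -0.]), 0.66)]
top spare_horn [(array([ 777., -102.,    0.]), 0.62)]
top screwdriver [(array([388.,  -7.,  -3.]), 0.64)]
```

View pics/n10.png

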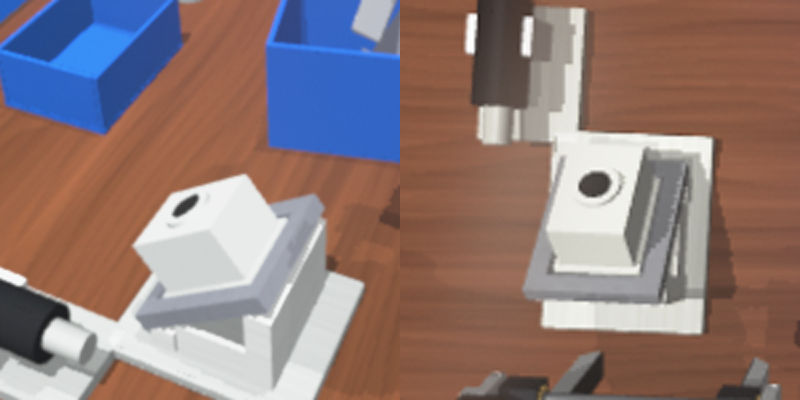

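The housing is seated flush and square in the pocket with the port up (at (185,207) and (595,185)). The lid is flat on the mat and the bystanders haven't moved, so I'm handing in.

```bash
python3 -c "
from workcell import *
print(close_job())"
```

```text
the job is handed in; nothing more can be done
None
```

I handed the job in at about 20 s of the 70 s allowed. The last camera check showed the lid flat on the mat, fin up; the housing seated square in the nest pocket, port up; the gripper clear; and the bystanders unmoved. The hand-in returned no verdict.

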